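# Strip the felt wheel off the bench polisher

### The job

Take the worn felt wheel off the bench polisher. First lock the spindle by squeezing the latch tab of the black lock grip while sliding it fully home towards the spindle and letting the tab spring back out, then loosen the nut by about half a turn, up to its stop: its thread is left-handed, so it comes undone clockwise. Slip the slotted C-washer out from under the nut by its tail and set it down in the steel tray, lift the wheel off over the nut and set it down flat in the tray too (put down, not dropped), leaving the spindle locked, the nut backed off and the loose hand tools where they lie.

Things in the scene. Friction and masses are not known exactly. Their poses are not given: they have to be found in the camera images.
- polisher: Fixed bench polisher: dark base plate 190x150 mm, switch box, grey ribbed motor (90 mm across) in a yoke, leaning 30 deg out of the vertical towards the polisher's own -x, its front. Origin: centre of the base's underside; head_face lies at (-25, 0, 128.3) mm in its frame.
- head_face (a point): Centre of the motor head's front face; its z axis is the spindle axis pointing out, x points uphill, y to the side of the lock. Heights along z, mm: index ring and 48 mm flange up to 16; boss 29 mm in diameter 16 to 22; wheel 16 to 36; C-washer 36 to 44; nut 42 to 69 when tight; stud 14 mm in diameter, end at 79. Lock track on the +y side at x -18 to 23, y 41 to 110, teeth 10 high.
- spindle (a joint): Turn of the spindle about head_face z, rad, positive anticlockwise seen from the nut's end; any value at the start. Unlocked it spins almost freely and carries the nut round with it. Locked, a pin stands between two of the 12 teeth of its index ring and it has about 0.1 rad of play.
- lock (a joint): Travel of the spindle-lock slider along head_face -y, towards the spindle: 0 = unlocked, 0.012 m = locked (two notches). Friction 1.5 N. Blocked at each notch unless the tab is pressed 4 mm or more. Its pin nudges the spindle round by up to 15 deg as it enters the index ring; should it meet a tooth squarely, turn the spindle a little and try again.
- lock_tab (a joint): Press of the latch tab in the grip's uphill side, along head_face -x: 0 = out (latched), 0.005 m = fully in. Its spring takes 2.4 N at first, 6.4 N fully in; it springs out by itself in a notch when let go.
- lock_grip (a point): Centre of the top of the lock's grip, 42 mm above the head's face; axes as head_face. Black upright block, 16 mm wide in y, and 26 mm in x together with the dark steel tab plate that forms its +x side (16 to 41 mm above the face). Pinched across x it closes from 26 to 21 mm, which presses the tab. 88 mm from the spindle axis in y when unlocked, 76 mm when locked.
- nut (a joint): Turn of the nut on the stud, rad, growing CLOCKWISE seen from its end (left-hand thread: clockwise loosens). 0 = tight, hard stop; 3.3 = backed off to the retaining ring, hard stop. It rises 1.91 mm per rad. Hand-tight: 0.2 N m all the way. With the spindle unlocked the whole spindle turns instead.
- nut_top (a point): Centre of the nut's end face; z axis out along the spindle, x axis square to a pair of flats (others every 60 deg). Steel hexagon nut 22 mm across flats, 25 across corners, with the notched corners that mark a left-hand thread; hexagon 21 mm high below this point, then a 24 mm round collar 6 mm high. The stud's end is 10 mm above it when tight.
- cwasher: Loose aluminium C-washer, 50 g, 46 mm diameter, 8 thick. Slot 17 mm wide, open to -x. The nut's collar sits in a 3 mm deep recess in its top, so it slips out only when the nut is up by more. Tail: upright fin 9 mm thick in y, x 30 to 50, z 0 to 18 mm. Origin: underside, on the spindle axis at the start; x then points uphill. It turns with the spindle and comes out along its own +x, 35 mm or more.
- wheel: Loose worn felt wheel on the spindle: grey ring, 58 mm diameter, 32 mm bore, 20 mm thick, 60 g. Origin: centre of its underside; z along its axis. The nut passes through its bore; it has to rise 65 mm along the spindle axis to be clear of the stud.
- tray: Fixed steel parts tray, 170 (x) by 210 (y) by 22 mm high, walls and floor 3 mm, open on top. Origin: centre of its underside.
- screwdriver: Screwdriver, 143 mm long, lying near the middle of the bench, bystander.
- cutters: Side cutters, 144 mm long, lying at the left of the bench, bystander.
There are look-alikes about, which are no part of the job. What is shaped like the cwasher but green is not meant. What is shaped like the wheel but purple is not meant.

How it is judged:
On the way, in this order (a step that is already met when the one before it is completed fails the run):
1. the spindle lock is slid home and its tab has sprung out again (value of joint lock above 0.0105 m and value of joint lock_tab below 0.0015 m), for 0.2 s.
2. with the spindle locked, the left-hand nut is backed off clockwise by about half a turn (all of step 1 and value of joint nut above 2.6 rad), for 0.2 s.
3. the C-washer is lowered into the tray, still held as it gets within 20 mm of the floor (x of cwasher in the frame of tray between -0.08 and 0.08 m and y of cwasher in the frame of tray between -0.1 and 0.1 m and z of cwasher in the frame of tray below 0.025 m and contact force between the fingers and cwasher above 0.2 N), for 0.04 s.
4. the felt wheel is lowered into the tray, still held as it gets within 20 mm of the floor (x of wheel in the frame of tray between -0.08 and 0.08 m and y of wheel in the frame of tray between -0.1 and 0.1 m and z of wheel in the frame of tray below 0.025 m and contact force between the fingers and wheel above 0.2 N), for 0.04 s.
At the end, for the whole second after the job is handed in: Lock home (over 10.5 mm) with its tab out (pressed under 1.5 mm), nut backed off over 2.6 rad; C-washer and wheel at rest inside the tray (origins within 80 mm of its middle in x, 100 mm in y, under 30 mm above its underside), the wheel flat on either face (within 0.15 rad) (all of step 2 and x of cwasher in the frame of tray between -0.08 and 0.08 m and y of cwasher in the frame of tray between -0.1 and 0.1 m and z of each of cwasher, wheel in the frame of tray below 0.03 m and x of wheel in the frame of tray between -0.08 and 0.08 m and y of wheel in the frame of tray between -0.1 and 0.1 m and (angle between wheel's own z axis and vertical below 0.15 rad or angle between wheel's own z axis and vertical above 2.99 rad) and linear speed of each of wheel, cwasher below 0.02 m/s); the robot touches nothing.
It fails at once if the screwdriver or the side cutters are shifted by more than 20 mm (distance of any of screwdriver, cutters from where it was at the start of the episode above 0.02 m).
It also fails if it takes over 72 s, if anything falls off the work surface, if the arm or the gripper's body presses on something with over 40 N, if the wrist force passes 120 N, or if a joint passes its speed limit or range.

### The arm

A 6-joint arm with a two-finger parallel gripper is mounted at the origin on a cart in front of the work surface, level with it; the furniture and walls round the work are solid. World frame = base frame: x ahead of the robot, y to its left, z up, the work surface at z = 0. Lengths are in m, angles in rad, forces in N, time in s.
With the tool pointing down it reaches from about 0.3 to 0.875 m from the base axis. Payload 6.4 kg.
Tool frame: the origin (TCP) lies between the finger pads; the fingertips stand 8 mm ahead of it and the grasp point (between the pads) lies 11 mm behind it (ctrl.finger_overhang is the distance from the TCP to the fingertips, in m); z points along the fingers, y is the line along which they close (so a half turn about z gives the same grasp; the last joint's range is limited). The gripper opens to 85 mm and grips with 20 to 120 N. Pads are 22 mm wide; open, the fingers measure 114 mm over their backs; the gripper's body (76 mm by 85 mm) begins 54 mm behind the grasp point. The pads swing forward as they close: fully open they stand 13 mm farther back than shut.
Start: joints at [1.047, 0.181, 1.607, -0, 1.354, -0.206], TCP at [0.18, 0.546, 0.239] pointing down, gripper open.
Joint ranges: [-2.99, 2.99], [-0.89, 2.07], [0.3, 2.58], [-1.14, 4.28], [0, 2.63], [-3.12, 3.12]. Speed limits (rad/s): [2.57, 2.57, 3.01, 3.14, 3.14, 3.14].

### API

Orientations are given as a unit quaternion [w, x, y, z].
In Python, from bench import ctrl, camera gives the robot as it stands.
- The arm moves only by the shell command python3 -m pendant 'ROWS' [OPENING]. ROWS is JSON, a list of rows, each a list of 6 numbers: the shift along the world's x, y, z normalised to -1 to 1, where 1 is 200 mm, then the turn, a rotation vector about the world's x, y, z normalised to -1 to 1, where 1 is pi/2 rad. In form: [[dx, dy, dz, rx, ry, rz], ...]. A call has exactly 10 rows; each row shifts and turns the commanded pose from where the row before left it; what a row does not reach is not made up. A row lasts 1/8 s, in which the tool goes at most 62.5 mm and 10.7 degrees, less where a joint would pass 70% of its speed; a pose out of reach is approached as far as the arm can. A call with a number of a shift or a turn outside -1 to 1 is refused whole. A call with a gripper value outside its range is refused whole. OPENING is the opening, from -1 (shut) to 1 (fully open), set as the call begins (- or left out, the last holds). The fingers move at their own pace and stop on an object; the grip force is fixed at half the most. Time passes only in rows, so rows that do not move let the fingers close, or fill a call up. It gives the time, the measured TCP pose, the force, the opening and the grip force at its end, in the units of the state.
- ctrl.get_obs(): the state, without advancing time (a new reading comes with each control period).
- camera(name): name is "scene" or "top"; returns a dict with "color" (420x560x3 uint8, blue, green, red), "fx", "fy", "cx", "cy" (pixels), "xyz" and "rotation" of the camera in the world. Camera axes: x right, y down, z forward; pixel columns grow to the right and rows downward; lengths in m; the calibration is good to about 2 mm. A picture is of the moment at which its call begins. There is no depth.
- ctrl.hand_in(): hands the job in; it is judged then, once.
The state is a dict: "time_s": time; "q": joint angles; "dq": joint speeds; "joint_efforts": joint torques, N m; "eef_pos": TCP position; "eef_rot": TCP orientation; "wrist_force": force on the tool from outside, world axes, zero at the start; "torque": the same for the moment, N m; "opening": opening from 0.0 (shut) to 1.0 (fully open); "grasp_force": force on a finger pad.
Only numpy, scipy, OpenCV 4.12 (cv2) and the standard library are available. Lean on these libraries where they do the work, as an engineer would, in place of code of your own. Each camera call takes 0.05 s, during which the arm holds its last target. There are 200 camera calls.

## Working session

There is one attempt and no reset: what is moved stays moved. The work goes in short steps, Python scripts to look and compute and a shell command to move; the robot and the scene stay as the last step left them, time stands still between calls to the robot, and variables do not carry over. Pictures are saved under pics/ and viewed, at most 10 in all, crops included, and the job is handed in when it is done.

```bash
ls; mkdir -p pics
python3 - <<'E'
from bench import ctrl,camera
import cv2,numpy as np
for n in("scene","top"):
    c=camera(n); cv2.imwrite(f"pics/{n}0.png",cv2.resize(c["color"],(800,600),interpolation=cv2.INTER_CUBIC))
    cv2.imwrite(f"pics/{n}0_raw.png",c["color"])
    print(n,c["fx"],c["fy"],c["cx"],c["cy"],c["xyz"],np.round(c["rotation"],4).tolist())
print(ctrl.get_obs())
E
```

```text
pics
scene 402.4324432472907 402.4324432472907 279.704376328383 214.14974104295624 [-0.00240271 -0.58804166  0.81029238] [-0.4164, 0.8569, -0.2699, 0.1397]
top 418.1872057443665 418.1872057443665 282.7702430261701 209.45821571001645 [0.33637038 0.0831337  1.30539343] [-0.0433, 0.7059, -0.7051, 0.0513]
{'time_s': 0.1, 'q': array([ 1.04667762e+00,  1.81468492e-01,  1.60787451e+00, -4.11589378e-06,
        1.35381440e+00, -2.06288880e-01]), 'dq': array([-0.00099851, -0.00045483, -0.00207981, -0.00174777, -0.00190821,
       -0.00054895]), 'joint_efforts': array([ 1.18178832e-03, -4.45882058e+01, -3.52237272e+01, -3.58094712e-04,
        4.29606327e-03,  6.69225827e-06]), 'eef_pos': array([0.179428  , 0.54579114, 0.23848945]), 'eef_rot': array([-2.77541560e-04,  1.58246400e-01,  9.87399344e-01, -7.31499037e-04]), 'wrist_force': array([ 0.10148796, -0.22549087,  0.37925454]), 'torque': array([ 0.02761108, -0.00417108,  0.00728205]), 'grasp_force': 0.0, 'opening': 0.9979875104523032}
```

View pics/scene0.png

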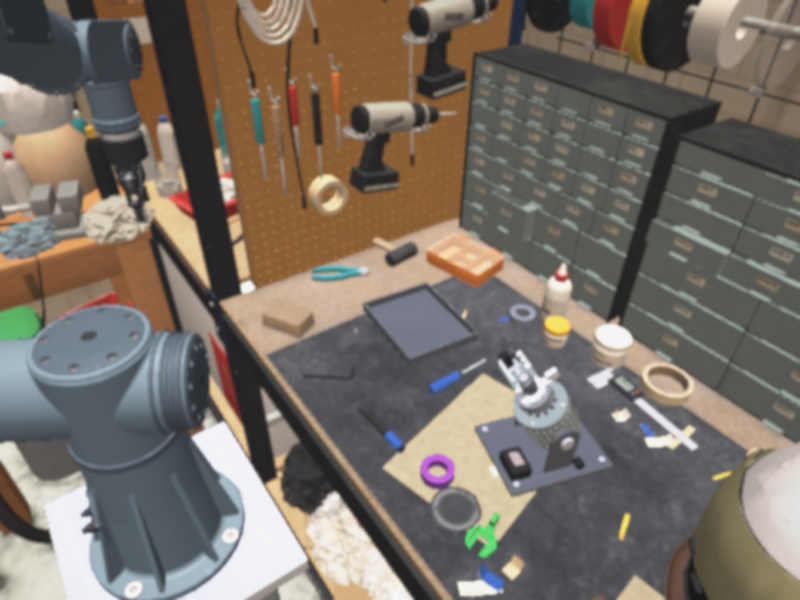

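View pics/top0.png

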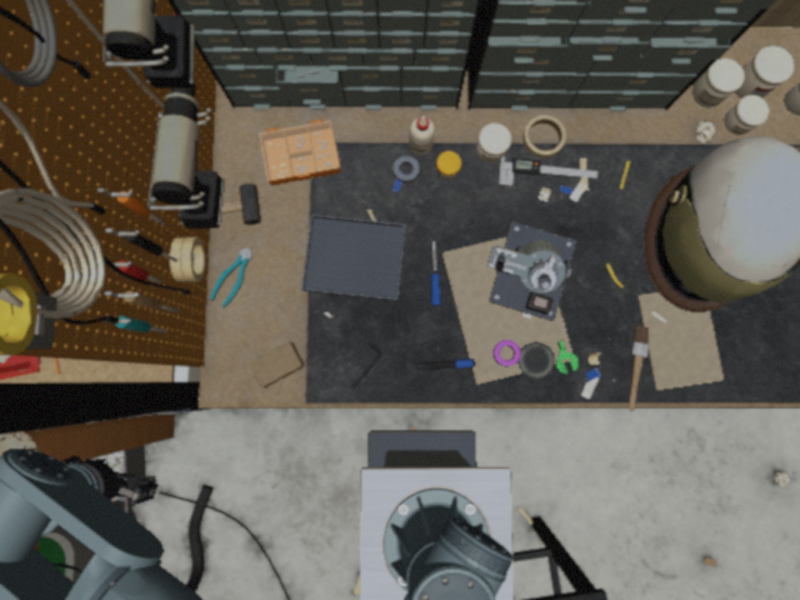

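Scene: polisher with lock grip at about (515,360) in the scene view and (505,260) in the top view; tray at (355,257) top; screwdriver (436,275) and cutters (232,278) in the top view; purple ring and green C-washer are the decoys. Next, an enlarged crop.

Run:
```python
import cv2,numpy as np
t=cv2.imread("pics/top0_raw.png"); s=cv2.imread("pics/scene0_raw.png")
# top crop: cols 335-415, rows 150-230 (x7=560) ; scene crop cols 320-440, rows 235-355
a=cv2.resize(t[150:230,330:410],(560,560),interpolation=cv2.INTER_CUBIC)
b=cv2.resize(s[235:350,330:430],(520,598),interpolation=cv2.INTER_CUBIC)
cv2.imwrite("pics/crop_top.png",a);cv2.imwrite("pics/crop_scene.png",b)
```

```text
(no output)
```

View pics/crop_top.png

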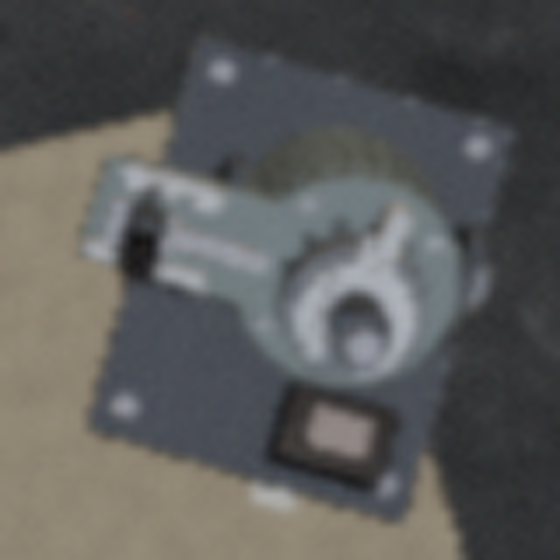

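View pics/crop_scene.png

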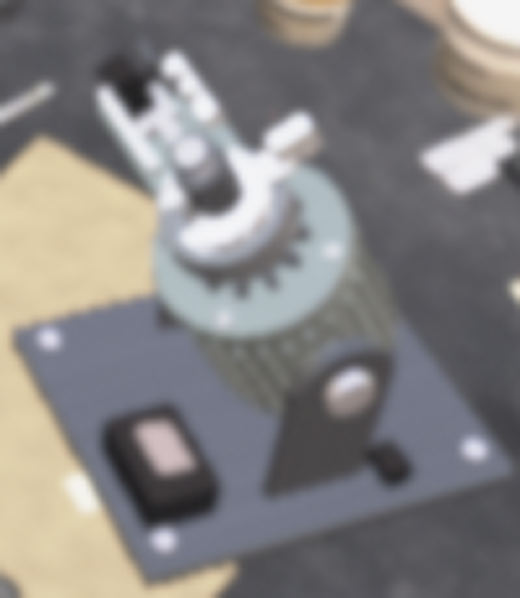

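The crops show: base corners, lock grip at top-crop (146,240), nut/stud end at (362,340) in front (towards the robot), and the aluminium C-washer tail pointing uphill at (398,215). The green one near the bench edge is a decoy. Next, fit the polisher pose.

```bash
cat > h.py <<'E'
import numpy as np
from scipy.spatial.transform import Rotation as R
from scipy.optimize import least_squares
CAM={"scene":(402.43244,279.70438,214.14974,np.array([-0.00240271,-0.58804166,0.81029238]),R.from_quat([-0.4164,0.8569,-0.2699,0.1397],scalar_first=True)),
"top":(418.18721,282.77024,209.45822,np.array([0.33637038,0.0831337,1.30539343]),R.from_quat([-0.0433,0.7059,-0.7051,0.0513],scalar_first=True))}
def proj(n,P):
    f,cx,cy,t,r=CAM[n]; c=r.inv().apply(np.atleast_2d(P)-t); return c[:,:2]/c[:,2:]*f+[cx,cy]
def ray(n,uv,z):
    f,cx,cy,t,r=CAM[n]; d=r.apply([(uv[0]-cx)/f,(uv[1]-cy)/f,1]); return t+d*(z-t[2])/d[2]
def tri(uvs,uvt):
    g=lambda X:np.r_[proj("scene",X)[0]-uvs,proj("top",X)[0]-uvt]
    s=least_squares(g,[.6,0,.2]); return s.x,s.fun
T=lambda u,v:np.array([330+u/7-.5,150+v/7-.5])
S=lambda u,v:np.array([330+u/5.2-.5,235+v/5.2-.5])
HR=R.from_matrix(np.array([[np.cos(np.pi/6),0,-.5],[0,1,0],[.5,0,np.cos(np.pi/6)]]))
HP=np.array([-.025,0,.1283])
E
cat > fit.py <<'E'
from h import *
def W(p,P): return R.from_euler("z",p[2]).apply(P)+[p[0],p[1],0]
H=lambda P:HR.apply(P)+HP
def res(p):
    t=p[3]; B=lambda a,b:[a*.095,b*.075,t]
    o=[("top",B(1,1),T(200,35)),("top",B(1,-1),T(512,130)),("top",B(-1,-1),T(405,520)),("top",B(-1,1),T(90,428)),
       ("scene",B(-1,1),S(15,328)),("scene",B(-1,-1),S(148,583)),("scene",B(1,-1),S(512,465)),
       ("top",H([0,0,.079]),T(362,342)),("scene",H([0,0,.079]),S(195,148)),
       ("top",H([0,.088,.042]),T(146,238)),("scene",H([0,.088,.042]),S(130,75))]
    return np.concatenate([proj(n,W(p,P))[0]-uv for n,P,uv in o])
s=least_squares(res,[.65,-.07,-.25,.01]); p=s.x
if __name__=="__main__":
    print(p); print(np.round(s.fun.reshape(-1,2),1).tolist())
    print("stud tri",tri(S(195,148),T(362,342)), W(p,H([0,0,.079])))
    print("grip tri",tri(S(130,75),T(146,238)), W(p,H([0,.088,.042])))
    tl,_=tri(S(305,128),T(400,212)); print("tail tri",tl, HR.inv().apply(R.from_euler("z",-p[2]).apply(tl-[p[0],p[1],0])-HP))
    k=560/800
    for uv in[(310,217),(405,222),(398,297),(304,291)]: print("tray",ray("top",np.array(uv)*k,.022))
    for uv in[(433,242),(436,303),(245,252),(213,298)]: print("tools",ray("top",np.array(uv)*k,.01))
E
python3 fit.py
```

```text
[ 0.57797702 -0.2150832  -0.29457362  0.0111449 ]
[[-0.2, -0.9], [0.7, -0.9], [0.5, 0.3], [-0.7, -0.5], [-1.2, 0.2], [0.4, -0.1], [1.3, 1.3], [0.7, 0.0], [-0.5, 0.2], [-0.0, 1.3], [-0.7, -2.8]]
stud tri (array([ 0.51761527, -0.1955116 ,  0.19578088]), array([-0.38910082,  0.07311319,  0.29619962, -0.39804852])) [ 0.5162553  -0.19635679  0.19671601]
grip tri (array([ 0.56406649, -0.11864003,  0.15430561]), array([ 0.44418161, -0.0802593 , -0.31160266,  0.42862826])) [ 0.55950763 -0.11751844  0.16467307]
tail tri [ 0.56815407 -0.21180865  0.19271022] [0.04489191 0.00028158 0.04845616]
tray [0.69177687 0.27584159 0.022     ]
tray [0.68117412 0.06637628 0.022     ]
tray [0.51409702 0.08153481 0.022     ]
tray [0.52683053 0.2853071  0.022     ]
tools [0.63905863 0.00410623 0.01      ]
tools [ 0.50267008 -0.00162557  0.01      ]
tools [0.61526524 0.41901069 0.01      ]
tools [0.51277237 0.48492148 0.01      ]
```

```bash
cat > goal.py <<'E'
# usage: goal.py head x y z phi_deg | goal.py down x y z yaw_deg   (mm; z = TCP; phi = tool-y angle)
import sys; from h import *; from bench import ctrl
P=np.array([0.5780,-0.2151,-0.2946]); DH=np.array([0,0,0.])
Q=R.from_euler("z",P[2]); HW=Q*HR; HO=Q.apply(HP)+[P[0],P[1],0]
def rot(Z,Y): return R.from_matrix(np.c_[np.cross(Y,Z),Y,Z])
def target(m,x,y,z,a):
    a=np.radians(a); v=np.array([x,y,z])/1000; Y=[np.cos(a),np.sin(a),0]
    return (HO+HW.apply(v),HW*rot([0,0,-1],Y)) if m=="head" else (v,rot([0,0,-1],Y))
if __name__=="__main__":
    o=ctrl.get_obs(); p=o["eef_pos"]; r=R.from_quat(o["eef_rot"],scalar_first=True)
    t,tr=target(sys.argv[1],*map(float,sys.argv[2:6]))
    w=min([(tr*R.from_euler("z",k)*r.inv()).as_rotvec() for k in(0,np.pi)],key=np.linalg.norm)
    d=(t-p)/.2; w=w/(np.pi/2); n=max(np.linalg.norm(d)/.29,np.linalg.norm(w)/.11)
    print("total",np.round(d,3),np.round(w,3),"rows>=%.1f"%n)
    for k in(5,10,20): print(k,np.round(np.r_[d,w]/k,4).tolist())
    ph=HW.inv().apply(p-HO)*1000; ty=HW.inv().apply(r.as_matrix()[:,1]); print("head mm",ph.round(1),"phi",np.degrees(np.arctan2(ty[1],ty[0])).round(1),"t",o["time_s"],"q",o["q"].round(2),"F",HW.inv().apply(o["wrist_force"]).round(1),"open",round(o["opening"]*85,1),"g",round(o["grasp_force"],1))
E
python3 goal.py head 0 88 100 0;python3 goal.py head 0 88 100 180; python3 -m pendant --help | head -20
```

```text
total [ 1.762 -3.275 -0.118] [ 0.17  -0.328 -0.961] rows>=12.8
5 [0.3524, -0.6549, -0.0236, 0.034, -0.0656, -0.1921]
10 [0.1762, -0.3275, -0.0118, 0.017, -0.0328, -0.0961]
20 [0.0881, -0.1637, -0.0059, 0.0085, -0.0164, -0.048]
head mm [-444.9  612.4  384.1] phi 88.9 t 0.1 q [ 1.05  0.18  1.61 -0.    1.35 -0.21] F [ 0.3 -0.2  0.2] open 84.8 g 0.0
total [ 1.762 -3.275 -0.118] [ 0.17  -0.328 -0.961] rows>=12.8
5 [0.3524, -0.6549, -0.0236, 0.034, -0.0656, -0.1921]
10 [0.1762, -0.3275, -0.0118, 0.017, -0.0328, -0.0961]
20 [0.0881, -0.1637, -0.0059, 0.0085, -0.0164, -0.048]
head mm [-444.9  612.4  384.1] phi 88.9 t 0.1 q [ 1.05  0.18  1.61 -0.    1.35 -0.21] F [ 0.3 -0.2  0.2] open 84.8 g 0.0invalid input: not JSON, or not a number
```

```bash
python3 -m pendant '[[0.088,-0.164,0.01,0.0085,-0.0164,-0.048],[0.088,-0.164,0.01,0.0085,-0.0164,-0.048],[0.088,-0.164,0.01,0.0085,-0.0164,-0.048],[0.088,-0.164,0.01,0.0085,-0.0164,-0.048],[0.088,-0.164,0.01,0.0085,-0.0164,-0.048],[0.088,-0.164,0.01,0.0085,-0.0164,-0.048],[0.088,-0.164,0.01,0.0085,-0.0164,-0.048],[0.088,-0.164,0.01,0.0085,-0.0164,-0.048],[0.088,-0.164,0.01,0.0085,-0.0164,-0.048],[0.088,-0.164,0.01,0.0085,-0.0164,-0.048]]' 0.05; python3 -m pendant '[[0.088,-0.164,-0.006,0.0085,-0.0164,-0.048],[0.088,-0.164,-0.006,0.0085,-0.0164,-0.048],[0.088,-0.164,-0.006,0.0085,-0.0164,-0.048],[0.088,-0.164,-0.006,0.0085,-0.0164,-0.048],[0.088,-0.164,-0.006,0.0085,-0.0164,-0.048],[0.088,-0.164,-0.006,0.0085,-0.0164,-0.048],[0.088,-0.164,-0.006,0.0085,-0.0164,-0.048],[0.088,-0.164,-0.006,0.0085,-0.0164,-0.048],[0.088,-0.164,-0.006,0.0085,-0.0164,-0.048],[0,0,0,0,0,0]]'; python3 goal.py head 0 88 50 0
```

```text
time_s: 1.35
eef_pos: [0.3558, 0.2171, 0.2591]
eef_rot: [0.114, 0.509, 0.849, 0.084]
wrist_force: [-0.8, -0.4, -0.3]
opening: 0.529
grasp_force: 0.0
time_s: 2.6
eef_pos: [0.5141, -0.0786, 0.2478]
eef_rot: [0.2, 0.755, 0.607, 0.148]
wrist_force: [0.1, -0.4, -0.1]
opening: 0.525
grasp_force: 0.0
total [ 0.208 -0.189 -0.381] [ 0.009 -0.016 -0.047] rows>=1.6
5 [0.0416, -0.0378, -0.0762, 0.0018, -0.0033, -0.0093]
10 [0.0208, -0.0189, -0.0381, 0.0009, -0.0016, -0.0047]
20 [0.0104, -0.0095, -0.0191, 0.0004, -0.0008, -0.0023]
head mm [ -5.9 112.1 141.4] phi 4.2 t 2.6 q [-0.43 -0.29  2.11  0.11  0.82 -0.27] F [ 0.2 -0.4 -0.2] open 44.7 g 0.0
```

```bash
python3 -m pendant '[[0.039,-0.037,-0.067,0.0018,-0.0033,-0.0093],[0.039,-0.037,-0.067,0.0018,-0.0033,-0.0093],[0.039,-0.037,-0.067,0.0018,-0.0033,-0.0093],[0.039,-0.037,-0.067,0.0018,-0.0033,-0.0093],[0.039,-0.037,-0.067,0.0018,-0.0033,-0.0093],[0,0,0,0,0,0],[0,0,0,0,0,0],[0,0,0,0,0,0],[0,0,0,0,0,0],[0,0,0,0,0,0]]' 0.05; python3 goal.py head 0 88 26 0
python3 - <<'E'
from bench import camera
from h import *
import cv2
from goal import *
o=ctrl.get_obs()
ims=[]
for n,(x0,y0) in(("top",(320,140)),("scene",(320,225))):
    c=camera(n)["color"]; cv2.imwrite(f"pics/{n}1_raw.png",c)
    im=cv2.resize(c[y0:y0+110,x0:x0+80],(400,550),interpolation=cv2.INTER_CUBIC)
    for q,col in(([0,88,42],(0,0,255)),([0,0,79],(0,255,0)),([0,110,0],(255,0,0))):
        uv=(proj(n,HO+HW.apply(np.array(q)/1000))[0]+.5-[x0,y0])*5; cv2.circle(im,tuple(int(v) for v in uv),4,col,1)
    ims.append(im)
cv2.imwrite("pics/near1.png",np.hstack(ims))
E
```

```text
time_s: 3.85
eef_pos: [0.5531, -0.114, 0.1819]
eef_rot: [0.209, 0.775, 0.576, 0.155]
wrist_force: [-0.2, 0.3, -0.2]
opening: 0.524
grasp_force: 0.0
total [ 0.07  -0.03  -0.155] [ 0.     0.001 -0.002] rows>=0.6
5 [0.0141, -0.0059, -0.031, 0.0001, 0.0003, -0.0004]
10 [0.007, -0.003, -0.0155, 0.0, 0.0001, -0.0002]
20 [0.0035, -0.0015, -0.0078, 0.0, 0.0001, -0.0001]
head mm [ 2.4 89.6 60.5] phi 0.2 t 3.85 q [-0.46 -0.08  2.1   0.15  0.61 -0.27] F [-0.3  0.3 -0. ] open 44.5 g 0.0
```

View pics/near1.png

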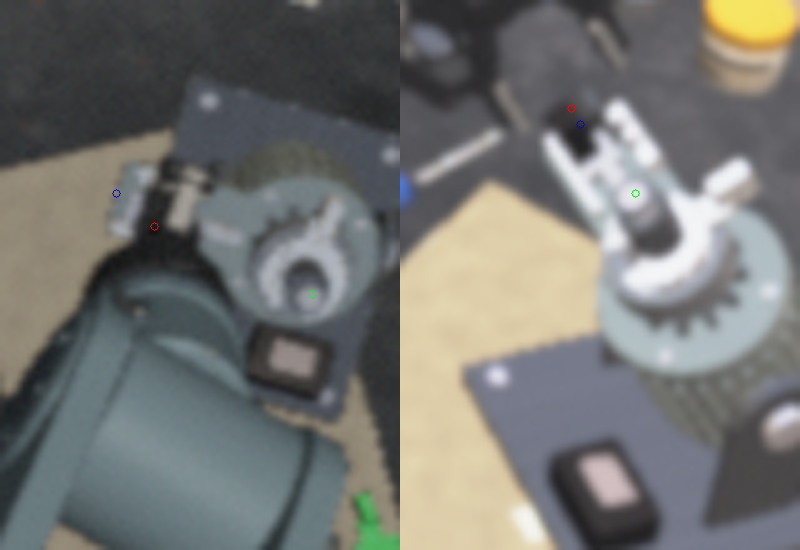

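Gripper hovers over the lock grip (black blob at (575,125) in the right panel), with fingers straddling it along uphill x. Predicted marks agree with the stud end and grip, so I descend.

```bash
python3 -m pendant '[[0.014,-0.006,-0.031,0,0,0],[0.014,-0.006,-0.031,0,0,0],[0.014,-0.006,-0.031,0,0,0],[0.014,-0.006,-0.031,0,0,0],[0.014,-0.006,-0.031,0,0,0],[0,0,0,0,0,0],[0,0,0,0,0,0],[0,0,0,0,0,0],[0,0,0,0,0,0],[0,0,0,0,0,0]]' 0.05; python3 goal.py head 0 88 26 0|tail -1;  python3 -m pendant '[[0,0,0,0,0,0],[0,0,0,0,0,0],[0,0,0,0,0,0],[0,0,0,0,0,0],[0,0,0,0,0,0],[0,0,0,0,0,0],[0,0,0,0,0,0],[0,0,0,0,0,0],[0,0,0,0,0,0],[0,0,0,0,0,0]]' -0.65; python3 goal.py head 0 76 26 0
```

```text
time_s: 5.2
eef_pos: [0.5671, -0.12, 0.1507]
eef_rot: [0.208, 0.775, 0.576, 0.155]
wrist_force: [-0.7, -0.4, 0.1]
opening: 0.52
grasp_force: 0.0
head mm [-0.1 87.9 25.9] phi 0.2 t 5.2 q [-0.46  0.01  2.08  0.17  0.53 -0.29] F [-0.4 -0.6  0.4] open 44.2 g 0.0
time_s: 6.45
eef_pos: [0.5639, -0.1185, 0.1483]
eef_rot: [0.205, 0.775, 0.577, 0.153]
wrist_force: [-20.7, 4.1, 11.1]
opening: 0.216
grasp_force: 58.0
total [-0.001 -0.064  0.013] [-0.002 -0.004 -0.003] rows>=0.2
5 [-0.0002, -0.0129, 0.0025, -0.0003, -0.0007, -0.0005]
10 [-0.0001, -0.0064, 0.0013, -0.0002, -0.0004, -0.0003]
20 [-0.0, -0.0032, 0.0006, -0.0001, -0.0002, -0.0001]
head mm [-4.4 88.3 25.6] phi 0.2 t 6.45 q [-0.46  0.01  2.09  0.16  0.54 -0.29] F [-12.6  -2.1  20.1] open 18.3 g 58.0
```

```bash
python3 -m pendant '[[-0.008,0.0025,-0.005,0,0,0],[-0.008,0.0025,-0.003,0,0,0],[-0.004,-0.012,0,0,0,0],[-0.004,-0.012,0,0,0,0],[-0.004,-0.012,0,0,0,0],[-0.004,-0.012,0,0,0,0],[-0.004,-0.015,0,0,0,0],[0,0,0,0,0,0],[0,0,0,0,0,0],[0,0,0,0,0,0]]' -0.65; python3 goal.py head 0 76 26 0
```

```text
time_s: 7.7
eef_pos: [0.5598, -0.1302, 0.1484]
eef_rot: [0.207, 0.775, 0.577, 0.156]
wrist_force: [5.9, 8.2, -7.8]
opening: 0.211
grasp_force: 59.5
total [ 0.019 -0.006  0.012] [-0.001  0.001 -0.002] rows>=0.1
5 [0.0039, -0.0011, 0.0024, -0.0003, 0.0001, -0.0005]
10 [0.0019, -0.0006, 0.0012, -0.0001, 0.0001, -0.0002]
20 [0.001, -0.0003, 0.0006, -0.0001, 0.0, -0.0001]
head mm [-4.7 76.  25.9] phi 0.1 t 7.7 q [-0.49  0.    2.1   0.2   0.53 -0.35] F [-1.1  9.5 -8.4] open 18.0 g 59.5
```

```bash
python3 -m pendant '[[0,0,0,0,0,0],[0,0,0,0,0,0],[0,0,0,0,0,0],[0,0,0,0,0,0],[0,0,0,0,0,0],[-0.024,0.007,0.043,0,0,0],[-0.024,0.007,0.043,0,0,0],[-0.024,0.007,0.043,0,0,0],[-0.024,0.007,0.043,0,0,0],[-0.048,0.014,0.086,0,0,0]]' 0; python3 goal.py head 0 0 110 0;  python3 - <<'E'
from bench import camera
from h import *
import cv2
from goal import *
ims=[]
for n,(x0,y0) in(("top",(320,140)),("scene",(320,235))):
    c=camera(n)["color"]
    im=cv2.resize(c[y0:y0+80,x0:x0+57],(400,560),interpolation=cv2.INTER_CUBIC)
    for q,col in(([0,76,42],(0,0,255)),([0,0,79],(0,255,0))):
        uv=(proj(n,HO+HW.apply(np.array(q)/1000))[0]+.5-[x0,y0])*7; cv2.circle(im,tuple(int(v) for v in uv),4,col,1)
    ims.append(im)
cv2.imwrite("pics/near2.png",np.hstack(ims))
E
```

```text
time_s: 8.95
eef_pos: [0.5304, -0.1229, 0.2007]
eef_rot: [0.208, 0.775, 0.576, 0.155]
wrist_force: [-0.3, -0.3, -0.6]
opening: 0.502
grasp_force: 0.0
total [-0.145 -0.345  0.114] [ 0.     0.    -0.002] rows>=1.3
5 [-0.029, -0.0689, 0.0228, 0.0, 0.0001, -0.0004]
10 [-0.0145, -0.0345, 0.0114, 0.0, 0.0, -0.0002]
20 [-0.0072, -0.0172, 0.0057, 0.0, 0.0, -0.0001]
head mm [-4.7 74.4 86.4] phi 0.1 t 8.95 q [-0.51 -0.16  2.13  0.18  0.67 -0.33] F [-0.5 -0.4 -0.4] open 42.7 g 0.0
```

View pics/near2.png

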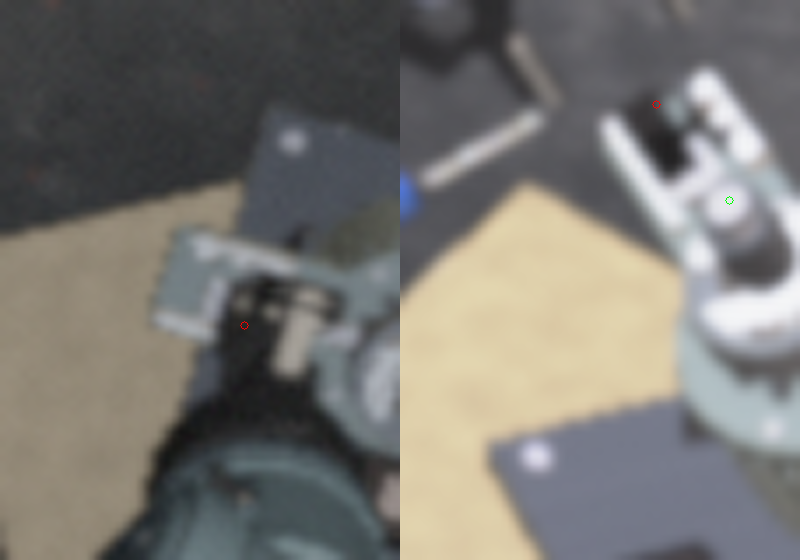

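Lock is now closer to the spindle (black grip at (660,130) in the right panel, against the end of its track), tab free. Next, go above the nut with the jaws across y, away from the tail.

```bash
python3 goal.py head -1.5 0 110 90
```

```text
total [-0.157 -0.34   0.099] [-0.479  0.148  0.863] rows>=9.1
5 [-0.0313, -0.068, 0.0199, -0.0959, 0.0296, 0.1726]
10 [-0.0157, -0.034, 0.0099, -0.0479, 0.0148, 0.0863]
20 [-0.0078, -0.017, 0.005, -0.024, 0.0074, 0.0431]
head mm [-2.6 74.2 87.7] phi 0.2 t 9.05 q [-0.51 -0.17  2.13  0.18  0.67 -0.33] F [0.5 0.  0. ] open 42.6 g 0.0
```

```bash
python3 -m pendant '[[-0.026,0.008,0.048,-0.048,0.0148,0.0863],[-0.026,0.008,0.048,-0.048,0.0148,0.0863],[-0.013,-0.0445,0,-0.048,0.0148,0.0863],[-0.013,-0.0445,0,-0.048,0.0148,0.0863],[-0.013,-0.0445,0,-0.048,0.0148,0.0863],[-0.013,-0.0445,0,-0.048,0.0148,0.0863],[-0.013,-0.0445,0,-0.048,0.0148,0.0863],[-0.013,-0.0445,0,-0.048,0.0148,0.0863],[-0.013,-0.0445,0,-0.048,0.0148,0.0863],[-0.013,-0.0445,0,-0.048,0.0148,0.0863]]' -0.2; python3 goal.py head -1.5 0 60 90
```

```text
time_s: 10.3
eef_pos: [0.4997, -0.1915, 0.2193]
eef_rot: [0.255, 0.14, 0.956, -0.041]
wrist_force: [-0.1, -0.5, -0.5]
opening: 0.398
grasp_force: 0.0
total [ 0.122 -0.036 -0.199] [ 0.004 -0.002 -0.002] rows>=0.8
5 [0.0244, -0.0073, -0.0398, 0.0007, -0.0003, -0.0003]
10 [0.0122, -0.0036, -0.0199, 0.0004, -0.0002, -0.0002]
20 [0.0061, -0.0018, -0.0099, 0.0002, -0.0001, -0.0001]
head mm [-3.600e+00 -1.000e-01  1.072e+02] phi 90.3 t 10.3 q [-0.71 -0.22  2.13  0.29  0.76 -2.15] F [-0.2 -0.5 -0.5] open 33.8 g 0.0
```

```bash
python3 -m pendant '[[0.0244,-0.0073,-0.0398,0,0,0],[0.0244,-0.0073,-0.0398,0,0,0],[0.0244,-0.0073,-0.0398,0,0,0],[0.0244,-0.0073,-0.0398,0,0,0],[0.0244,-0.0073,-0.0398,0,0,0],[0,0,0,0,0,0],[0,0,0,0,0,0],[0,0,0,0,0,0],[0,0,0,0,0,0],[0,0,0,0,0,0]]' -0.2;python3 goal.py head -1.5 0 60 90|tail -1; python3 -m pendant '[[0,0,0,0,0,0],[0,0,0,0,0,0],[0,0,0,0,0,0],[0,0,0,0,0,0],[0,0,0,0,0,0],[0,0,0,0,0,0],[0,0,0,0,0,0],[0,0,0,0,0,0],[0,0,0,0,0,0],[0,0,0,0,0,0]]' -0.65; python3 goal.py head -1.5 0 60 90
```

```text
time_s: 11.55
eef_pos: [0.5243, -0.1986, 0.1802]
eef_rot: [0.256, 0.142, 0.955, -0.04]
wrist_force: [-0.2, 0.5, -0.0]
opening: 0.403
grasp_force: 0.0
head mm [-1.1  0.2 60.5] phi 90.0 t 11.55 q [-0.68 -0.09  2.11  0.31  0.65 -2.16] F [-0.3  0.4  0.2] open 34.2 g 0.0
time_s: 12.8
eef_pos: [0.5241, -0.1993, 0.1804]
eef_rot: [0.256, 0.142, 0.955, -0.041]
wrist_force: [-7.0, -2.1, 5.0]
opening: 0.25
grasp_force: 58.4
total [ 0.     0.003 -0.005] [ 0.003 -0.001  0.001] rows>=0.0
5 [0.0, 0.0006, -0.0009, 0.0007, -0.0002, 0.0003]
10 [0.0, 0.0003, -0.0005, 0.0003, -0.0001, 0.0001]
20 [0.0, 0.0001, -0.0002, 0.0002, -0.0, 0.0001]
head mm [-0.9 -0.5 60.7] phi 90.0 t 12.8 q [-0.68 -0.09  2.11  0.31  0.65 -2.16] F [-2.7 -4.   7.4] open 21.2 g 58.4
```

```bash
python3 -m pendant '[[-0.0007,0.0002,0.0013,0.0478,-0.0145,-0.0866],[-0.0007,0.0002,0.0013,0.0478,-0.0145,-0.0866],[-0.0007,0.0002,0.0013,0.0478,-0.0145,-0.0866],[-0.0007,0.0002,0.0013,0.0478,-0.0145,-0.0866],[-0.0007,0.0002,0.0013,0.0478,-0.0145,-0.0866],[-0.0007,0.0002,0.0013,0.0478,-0.0145,-0.0866],[-0.0007,0.0002,0.0013,0.0478,-0.0145,-0.0866],[-0.0007,0.0002,0.0013,0.0478,-0.0145,-0.0866],[-0.0007,0.0002,0.0013,0.0478,-0.0145,-0.0866],[-0.0007,0.0002,0.0013,0.0478,-0.0145,-0.0866]]' -0.65;python3 goal.py head -1 0 64 0; python3 -c "
from bench import ctrl;print(ctrl.get_obs()['torque'])"
```

```text
time_s: 14.05
eef_pos: [0.5219, -0.1995, 0.1824]
eef_rot: [0.206, 0.778, 0.574, 0.152]
wrist_force: [-10.0, -6.9, 4.4]
opening: 0.251
grasp_force: 58.8
total [0.004 0.006 0.004] [-0.    -0.004  0.003] rows>=0.0
5 [0.0008, 0.0012, 0.0008, -0.0001, -0.0007, 0.0005]
10 [0.0004, 0.0006, 0.0004, -0.0, -0.0004, 0.0003]
20 [0.0002, 0.0003, 0.0002, -0.0, -0.0002, 0.0001]
head mm [-1.7 -1.4 63.5] phi -0.2 t 14.05 q [-0.68 -0.09  2.11  0.3   0.67 -0.58] F [-4.3 -9.5  7.5] open 21.4 g 58.8
[-0.98855685  1.56107788 -0.55097794]
```

```bash
python3 -m pendant '[[-0.0007,0.0002,0.0013,0.0504,-0.0153,-0.0914],[-0.0007,0.0002,0.0013,0.0504,-0.0153,-0.0914],[-0.0007,0.0002,0.0013,0.0504,-0.0153,-0.0914],[-0.0007,0.0002,0.0013,0.0504,-0.0153,-0.0914],[-0.0007,0.0002,0.0013,0.0504,-0.0153,-0.0914],[-0.0007,0.0002,0.0013,0.0504,-0.0153,-0.0914],[-0.0007,0.0002,0.0013,0.0504,-0.0153,-0.0914],[-0.0007,0.0002,0.0013,0.0504,-0.0153,-0.0914],[-0.0007,0.0002,0.0013,0.0504,-0.0153,-0.0914],[-0.0007,0.0002,0.0013,0.0504,-0.0153,-0.0914]]' -0.65;python3 goal.py head -1 0 68 -90; python3 -c "
from bench import ctrl;print(ctrl.get_obs()['torque'])"
```

```text
time_s: 15.3
eef_pos: [0.5199, -0.1981, 0.1845]
eef_rot: [0.025, 0.949, -0.184, 0.256]
wrist_force: [-14.8, -2.1, 7.3]
opening: 0.251
grasp_force: 59.3
total [0.004 0.002 0.011] [-0.029  0.006  0.049] rows>=0.5
5 [0.0008, 0.0004, 0.0022, -0.0058, 0.0013, 0.0097]
10 [0.0004, 0.0002, 0.0011, -0.0029, 0.0006, 0.0049]
20 [0.0002, 0.0001, 0.0006, -0.0014, 0.0003, 0.0024]
head mm [-2.7 -0.6 66.4] phi -95.1 t 15.3 q [-0.69 -0.1   2.11  0.32  0.67  1.06] F [-8.1 -6.3 13.1] open 21.3 g 59.3
[-0.57859725  1.85868723 -0.33838002]
```

```bash
python3 -m pendant '[[0,0,0,0,0,0],[0,0,0,0,0,0],[0,0,0,0,0,0],[-0.024,0.007,0.043,0,0,0],[-0.024,0.007,0.043,0,0,0],[-0.024,0.007,0.043,0,0,0],[-0.024,0.007,0.043,0,0,0],[-0.024,0.007,0.043,0,0,0],[-0.024,0.007,0.043,0,0,0],[-0.024,0.007,0.043,0,0,0]]' -0.2; python3 goal.py head 42 0 110 -90;  python3 - <<'E'
from bench import camera
from h import *
import cv2
from goal import *
ims=[]
for n,(x0,y0) in(("top",(345,155)),("scene",(335,235))):
    c=camera(n)["color"];cv2.imwrite(f"pics/{n}3_raw.png",c)
    im=cv2.resize(c[y0:y0+80,x0:x0+57],(400,560),interpolation=cv2.INTER_CUBIC)
    for q,col in(([50,0,54],(0,0,255)),([0,0,79],(0,255,0)),([30,0,54],(0,0,255))):
        uv=(proj(n,HO+HW.apply(np.array(q)/1000))[0]+.5-[x0,y0])*7; cv2.circle(im,tuple(int(v) for v in uv),4,col,1)
    ims.append(im)
cv2.imwrite("pics/near3.png",np.hstack(ims))
E
```

```text
time_s: 16.55
eef_pos: [0.4875, -0.1878, 0.2459]
eef_rot: [0.025, 0.949, -0.182, 0.257]
wrist_force: [0.2, 0.7, -0.6]
opening: 0.405
grasp_force: 0.0
total [ 0.244 -0.073 -0.007] [-0.028  0.008  0.046] rows>=0.9
5 [0.0487, -0.0147, -0.0013, -0.0056, 0.0016, 0.0092]
10 [0.0244, -0.0073, -0.0007, -0.0028, 0.0008, 0.0046]
20 [0.0122, -0.0037, -0.0003, -0.0014, 0.0004, 0.0023]
head mm [-1.400e+00 -1.000e-01  1.366e+02] phi -94.9 t 16.55 q [-0.73 -0.29  2.13  0.29  0.84  1.08] F [-0.3  0.8 -0.5] open 34.4 g 0.0
```

View pics/near3.png

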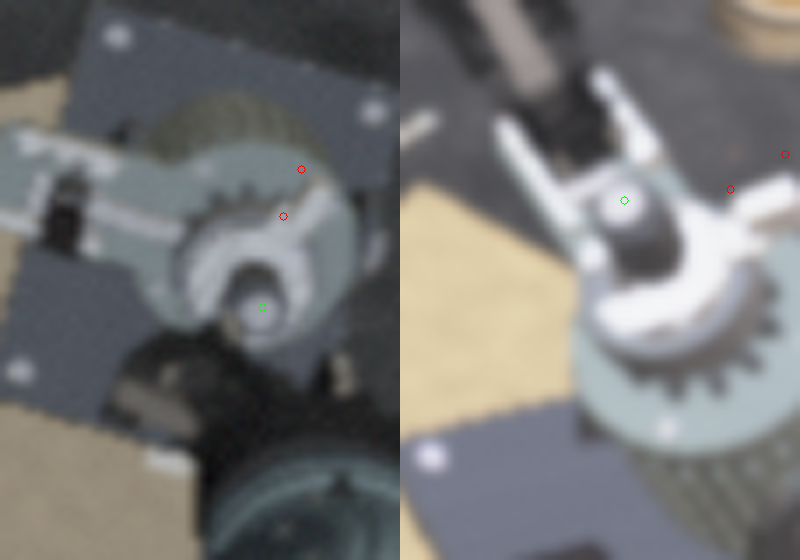

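Run:
```python
import cv2
from goal import *
ax=np.array([-1.5,-.7,0])
for a in(-5,-10,-15,-20,-25):
    r=np.radians(a); o=[]
    for rr in(30,50):
        X=HO+HW.apply((ax+[rr*np.cos(r),rr*np.sin(r),54])/1000)
        o+=[((proj("top",X)[0]+.5-[345,155])*7).round(),((proj("scene",X)[0]+.5-[335,235])*7+[400,0]).round()]
    print(a,*o)
ims=[]
for n,(x0,y0),k in(("top",(365,165),10),("scene",(415,250),10)):
    c=cv2.imread(f"pics/{n}3_raw.png"); im=cv2.resize(c[y0:y0+40,x0:x0+40],(400,400),interpolation=cv2.INTER_CUBIC)
    for a,col in((-10,(0,0,255)),(-20,(0,255,0))):
        for rr in(30,50):
            r=np.radians(a); X=HO+HW.apply((ax+[rr*np.cos(r),rr*np.sin(r),54])/1000)
            cv2.circle(im,tuple(int(v) for v in (proj(n,X)[0]+.5-[x0,y0])*k),3,col,1)
    ims.append(im)
cv2.imwrite("pics/tail.png",np.hstack(ims))
```

```text
-5 [290. 223.] [732. 200.] [313. 177.] [789. 169.]
-10 [296. 225.] [735. 206.] [323. 182.] [795. 179.]
-15 [302. 229.] [738. 212.] [333. 187.] [799. 190.]
-20 [308. 232.] [740. 219.] [342. 193.] [803. 201.]
-25 [313. 236.] [741. 226.] [350. 200.] [805. 213.]
```

View pics/tail.png

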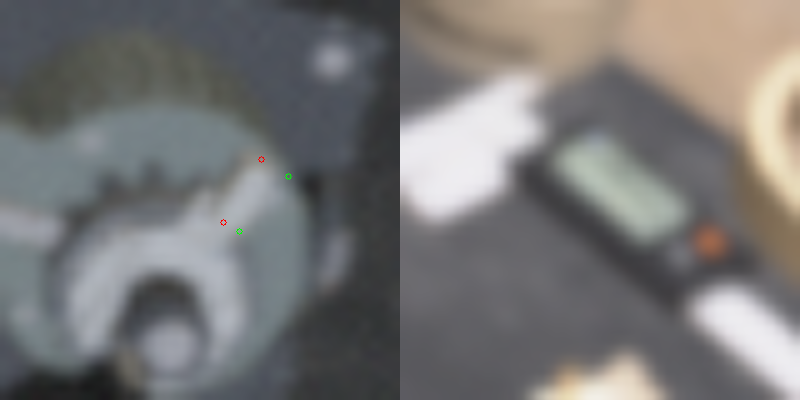

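Tail end is at (268,170) in the left panel, pointing about −14° (towards −y) since the lock pin nudged the spindle; this is the plain aluminium one on the spindle. I grasp its tail.

```bash
python3 goal.py head 40.2 -11.1 75 -104; python3 goal.py head 40.2 -11.1 47 -104
```

```text
total [ 0.301 -0.147 -0.167] [ 0.047 -0.013 -0.089] rows>=1.3
5 [0.0603, -0.0295, -0.0334, 0.0095, -0.0026, -0.0177]
10 [0.0301, -0.0147, -0.0167, 0.0047, -0.0013, -0.0089]
20 [0.0151, -0.0074, -0.0083, 0.0024, -0.0007, -0.0044]
head mm [ -0.5  -0.4 137. ] phi -94.9 t 16.65 q [-0.73 -0.29  2.13  0.29  0.84  1.08] F [0.3 0.2 0.8] open 33.9 g 0.0
total [ 0.368 -0.168 -0.288] [ 0.047 -0.013 -0.089] rows>=1.7
5 [0.0737, -0.0335, -0.0576, 0.0095, -0.0026, -0.0177]
10 [0.0368, -0.0168, -0.0288, 0.0047, -0.0013, -0.0089]
20 [0.0184, -0.0084, -0.0144, 0.0024, -0.0007, -0.0044]
head mm [ -0.5  -0.4 137. ] phi -94.9 t 16.65 q [-0.73 -0.29  2.13  0.29  0.84  1.08] F [0.3 0.2 0.8] open 33.9 g 0.0
```

```bash
python3 -m pendant '[[0.054,-0.0305,-0.004,0.0118,-0.0033,-0.022],[0.054,-0.0305,-0.004,0.0118,-0.0033,-0.022],[0.054,-0.0305,-0.004,0.0118,-0.0033,-0.022],[0.054,-0.0305,-0.004,0.0118,-0.0033,-0.022],[0.03,-0.009,-0.0546,0,0,0],[0.03,-0.009,-0.0546,0,0,0],[0.03,-0.009,-0.0546,0,0,0],[0.03,-0.009,-0.0546,0,0,0],[0.03,-0.009,-0.0546,0,0,0],[0,0,0,0,0,0]]' -0.25;python3 goal.py head 40.2 -11.1 47 -104|tail -1; python3 -m pendant '[[0,0,0,0,0,0],[0,0,0,0,0,0],[0,0,0,0,0,0],[0,0,0,0,0,0],[0,0,0,0,0,0],[0,0,0,0,0,0],[0,0,0,0,0,0],[0,0,0,0,0,0],[0,0,0,0,0,0],[0,0,0,0,0,0]]' -1; python3 goal.py head 40.2 -11.1 47 -104; python3 -c "
from bench import ctrl;print(ctrl.get_obs()['torque'])"
```

```text
time_s: 17.9
eef_pos: [0.5608, -0.2209, 0.186]
eef_rot: [0.005, 0.932, -0.257, 0.257]
wrist_force: [-0.3, 0.0, 0.5]
opening: 0.378
grasp_force: 0.0
head mm [ 37.8 -10.6  44.9] phi -104.0 t 17.9 q [-0.67  0.01  2.    0.3   0.67  1.24] F [-0.  -0.1  0.6] open 32.1 g 0.0
time_s: 19.15
eef_pos: [0.5612, -0.2214, 0.1878]
eef_rot: [0.006, 0.931, -0.257, 0.258]
wrist_force: [-2.0, 0.1, 4.3]
opening: 0.087
grasp_force: 61.1
total [ 0.002 -0.002  0.007] [-0.001 -0.001 -0.001] rows>=0.0
5 [0.0005, -0.0003, 0.0013, -0.0001, -0.0001, -0.0002]
10 [0.0002, -0.0002, 0.0007, -0.0001, -0.0001, -0.0001]
20 [0.0001, -0.0001, 0.0003, -0.0, -0.0, -0.0]
head mm [ 39.  -10.9  46.1] phi -104.0 t 19.15 q [-0.67  0.01  2.    0.3   0.67  1.24] F [ 0.5 -0.5  4.7] open 7.4 g 61.1
[ 0.10683385  0.25539494 -0.02016704]
```

```bash
python3 -m pendant '[[-0.0024,0.0007,0.0043,0,0,0],[0.0275,-0.0178,0.0182,0,0,0],[0.0275,-0.0178,0.0182,0,0,0],[0.0275,-0.0178,0.0182,0,0,0],[0.0275,-0.0178,0.0182,0,0,0],[0.0275,-0.0178,0.0182,0,0,0],[0.0275,-0.0178,0.0182,0,0,0],[0.0275,-0.0178,0.0182,0,0,0],[0,0,0.03,0,0,0],[0,0,0.06,0,0,0]]' -1;python3 goal.py head 88 -22 55 -104;python3 goal.py down 600 190 130 90
```

```text
time_s: 20.4
eef_pos: [0.5987, -0.2457, 0.2317]
eef_rot: [0.006, 0.932, -0.257, 0.257]
wrist_force: [1.0, 0.0, -0.4]
opening: 0.088
grasp_force: 60.5
total [-0.022  0.013 -0.059] [-0.002 -0.002 -0.001] rows>=0.2
5 [-0.0044, 0.0027, -0.0117, -0.0003, -0.0003, -0.0002]
10 [-0.0022, 0.0013, -0.0059, -0.0002, -0.0002, -0.0001]
20 [-0.0011, 0.0007, -0.0029, -0.0001, -0.0001, -0.0]
head mm [ 98.2 -23.3  62.7] phi -104.0 t 20.4 q [-0.66  0.05  1.86  0.26  0.76  1.3 ] F [ 0.6  0.3 -0.8] open 7.5 g 60.5
total [ 0.006  2.179 -0.508] [0.007 0.335 0.335] rows>=7.7
5 [0.0013, 0.4357, -0.1017, 0.0015, 0.067, 0.0669]
10 [0.0006, 0.2179, -0.0508, 0.0007, 0.0335, 0.0335]
20 [0.0003, 0.1089, -0.0254, 0.0004, 0.0168, 0.0167]
head mm [ 98.2 -23.3  62.7] phi -104.0 t 20.4 q [-0.66  0.05  1.86  0.26  0.76  1.3 ] F [ 0.6  0.3 -0.8] open 7.5 g 60.5
```

```bash
python3 goal.py down 615 135 130 57
```

```text
total [ 0.081  1.904 -0.508] [ 0.101  0.316 -0.024] rows>=6.8
5 [0.0163, 0.3807, -0.1017, 0.0202, 0.0631, -0.0047]
10 [0.0081, 0.1904, -0.0508, 0.0101, 0.0316, -0.0024]
20 [0.0041, 0.0952, -0.0254, 0.005, 0.0158, -0.0012]
head mm [ 98.2 -23.3  62.7] phi -104.0 t 20.4 q [-0.66  0.05  1.86  0.26  0.76  1.3 ] F [ 0.6  0.3 -0.8] open 7.5 g 60.5
```

```bash
python3 -m pendant '[[0,0,0.15,0,0,0],[0,0,0.15,0,0,0],[0.01,0.238,0,0.0126,0.0395,-0.003],[0.01,0.238,0,0.0126,0.0395,-0.003],[0.01,0.238,0,0.0126,0.0395,-0.003],[0.01,0.238,0,0.0126,0.0395,-0.003],[0.01,0.238,-0.1,0.0126,0.0395,-0.003],[0.01,0.238,-0.2,0.0126,0.0395,-0.003],[0.01,0.238,-0.25,0.0126,0.0395,-0.003],[0.01,0.238,-0.25,0.0126,0.0395,-0.003]]' -1;python3 goal.py down 615 135 18 57
```

```text
time_s: 21.65
eef_pos: [0.6152, 0.1273, 0.1415]
eef_rot: [0.0, 0.959, -0.284, 0.001]
wrist_force: [0.7, 0.1, -0.9]
opening: 0.088
grasp_force: 60.5
total [-0.001  0.039 -0.617] [0.001 0.001 0.   ] rows>=2.1
5 [-0.0002, 0.0077, -0.1235, 0.0001, 0.0001, 0.0001]
10 [-0.0001, 0.0039, -0.0617, 0.0001, 0.0001, 0.0]
20 [-0.0, 0.0019, -0.0309, 0.0, 0.0, 0.0]
head mm [-27.  338.4  30.8] phi -104.1 t 21.65 q [ 0.02  0.39  1.55 -0.    1.2   2.16] F [ 0.1  0.3 -1.1] open 7.5 g 60.5
```

```bash
python3 -m pendant '[[0,0,-0.1,0,0,0],[0,0,-0.1,0,0,0],[0,0,-0.1,0,0,0],[0,0,-0.1,0,0,0],[0,0,-0.08,0,0,0],[0,0,-0.05,0,0,0],[0,0,-0.03,0,0,0],[0,0,0,0,0,0],[0,0,0,0,0,0],[0,0,0,0,0,0]]' -1;python3 goal.py down 615 135 14 57
```

```text
time_s: 22.9
eef_pos: [0.6152, 0.1258, 0.03]
eef_rot: [0.0, 0.959, -0.284, 0.001]
wrist_force: [-0.3, 0.9, 0.1]
opening: 0.087
grasp_force: 60.5
total [-0.001  0.046 -0.08 ] [0.001 0.001 0.   ] rows>=0.3
5 [-0.0002, 0.0092, -0.016, 0.0002, 0.0002, 0.0]
10 [-0.0001, 0.0046, -0.008, 0.0001, 0.0001, 0.0]
20 [-0.0001, 0.0023, -0.004, 0.0, 0.0001, 0.0]
head mm [-82.4 337.  -65.9] phi -104.1 t 22.9 q [ 0.01  0.55  1.59 -0.    1.01  2.16] F [-0.4  0.8  0.4] open 7.4 g 60.5
```

```bash
python3 -m pendant '[[0,0.023,0,0,0,0],[0,0.023,0,0,0,0],[0,0,-0.015,0,0,0],[0,0,-0.015,0,0,0],[0,0,-0.015,0,0,0],[0,0,-0.012,0,0,0],[0,0,-0.01,0,0,0],[0,0,-0.01,0,0,0],[0,0,0,0,0,0],[0,0,0,0,0,0]]' -1;python3 goal.py down 615 135 14 57
```

```text
time_s: 24.15
eef_pos: [0.6148, 0.1349, 0.014]
eef_rot: [0.001, 0.959, -0.284, 0.0]
wrist_force: [-0.3, -0.1, 0.9]
opening: 0.084
grasp_force: 60.5
total [ 0.001  0.001 -0.   ] [0.001 0.    0.   ] rows>=0.0
5 [0.0002, 0.0001, -0.0, 0.0002, 0.0001, 0.0]
10 [0.0001, 0.0001, -0.0, 0.0001, 0.0, 0.0]
20 [0.0001, 0.0, -0.0, 0.0, 0.0, 0.0]
head mm [-93.  345.6 -78.3] phi -104.0 t 24.15 q [ 0.03  0.57  1.59 -0.    0.98  2.18] F [ 0.3 -0.2  0.9] open 7.1 g 60.5
```

```bash
python3 -m pendant '[[0,0,-0.003,0,0,0],[0,0,0,0,0,0],[0,0,0,0,0,0],[0,0,0,0,0,0],[0,0,0.05,0,0,0],[0,0,0.15,0,0,0],[0,0,0.25,0,0,0],[0,0,0.25,0,0,0],[0,0,0.25,0,0,0],[0,0,0.15,0,0,0]]' -0.5;python3 goal.py head -1.5 -0.7 130 180
python3 - <<'E'
from bench import camera
import cv2
c=camera("top")["color"]; cv2.imwrite("pics/tray.png",cv2.resize(c[140:220,200:300],(600,480),interpolation=cv2.INTER_CUBIC))
E
```

```text
time_s: 25.4
eef_pos: [0.6157, 0.135, 0.2377]
eef_rot: [-0.0, 0.959, -0.284, 0.003]
wrist_force: [0.1, -0.5, 0.3]
opening: 0.251
grasp_force: 0.0
total [-0.627 -1.621  0.012] [ 0.125 -0.333 -0.8  ] rows>=8.0
5 [-0.1253, -0.3243, 0.0024, 0.025, -0.0666, -0.16]
10 [-0.0627, -0.1621, 0.0012, 0.0125, -0.0333, -0.08]
20 [-0.0313, -0.0811, 0.0006, 0.0063, -0.0166, -0.04]
head mm [ 19.6 346.  115. ] phi -104.1 t 25.4 q [ 0.03  0.3   1.47 -0.    1.37  2.18] F [ 0.4 -0.5  0.2] open 21.3 g 0.0
```

View pics/tray.png

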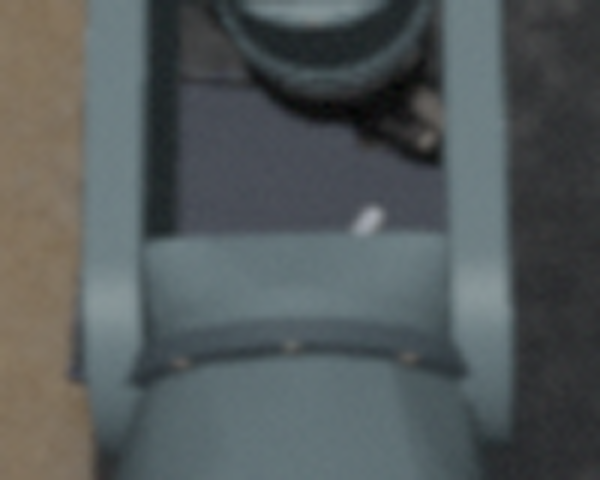

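Only the tray's lower part is visible past the arm, with the washer's bright tail at (370,220), so it was left in the tray. Now to the wheel.

```bash
python3 goal.py head -1.5 -0.7 130 -150; python3 -c "
from h import *;print(ray('top',[200+370/6,140+220/6],.02))"
```

```text
total [-0.635 -1.622 -0.008] [ 0.033 -0.334 -0.476] rows>=6.0
5 [-0.127, -0.3244, -0.0015, 0.0067, -0.0668, -0.0951]
10 [-0.0635, -0.1622, -0.0008, 0.0033, -0.0334, -0.0476]
20 [-0.0317, -0.0811, -0.0004, 0.0017, -0.0167, -0.0238]
head mm [ 22.9 346.6 117.7] phi -104.2 t 25.45 q [ 0.03  0.3   1.46 -0.    1.37  2.18] F [3.5 1.  2.1] open 21.5 g 0.0
[0.61305651 0.13474936 0.02      ]
```

```bash
python3 -m pendant '[[-0.0635,-0.162,0.02,0.0033,-0.0334,-0.0476],[-0.0635,-0.162,0.02,0.0033,-0.0334,-0.0476],[-0.0635,-0.162,0.02,0.0033,-0.0334,-0.0476],[-0.0635,-0.162,0,0.0033,-0.0334,-0.0476],[-0.0635,-0.162,0,0.0033,-0.0334,-0.0476],[-0.0635,-0.162,0,0.0033,-0.0334,-0.0476],[-0.0635,-0.162,0,0.0033,-0.0334,-0.0476],[-0.0635,-0.162,-0.02,0.0033,-0.0334,-0.0476],[-0.0635,-0.162,-0.02,0.0033,-0.0334,-0.0476],[-0.0635,-0.162,-0.02,0.0033,-0.0334,-0.0476]]' 0.7;python3 goal.py head -1.5 -0.7 60 -150
```

```text
time_s: 26.7
eef_pos: [0.4872, -0.1901, 0.2338]
eef_rot: [-0.095, 0.757, -0.602, 0.237]
wrist_force: [-0.2, 0.5, -0.5]
opening: 0.848
grasp_force: 0.0
total [ 0.184 -0.047 -0.271] [-0.003 -0.003  0.001] rows>=1.1
5 [0.0368, -0.0094, -0.0543, -0.0007, -0.0007, 0.0001]
10 [0.0184, -0.0047, -0.0271, -0.0003, -0.0003, 0.0001]
20 [0.0092, -0.0023, -0.0136, -0.0002, -0.0002, 0.0]
head mm [ -7.2  -2.4 126. ] phi -150.2 t 26.7 q [-0.73 -0.27  2.14  0.29  0.82  2.03] F [-0.6  0.4 -0.3] open 72.1 g 0.0
```

```bash
python3 -m pendant '[[0.037,-0.0094,-0.0543,-0.0007,-0.0007,0],[0.037,-0.0094,-0.0543,-0.0007,-0.0007,0],[0.037,-0.0094,-0.0543,-0.0007,-0.0007,0],[0.037,-0.0094,-0.0543,-0.0007,-0.0007,0],[0.037,-0.0094,-0.0543,-0.0007,-0.0007,0],[0,0,0,0,0,0],[0.023,-0.007,-0.042,0,0,0],[0.023,-0.007,-0.042,0,0,0],[0.023,-0.007,-0.042,0,0,0],[0,0,0,0,0,0]]' 0.7;python3 goal.py head -1.5 -0.7 22 -150
```

```text
time_s: 27.95
eef_pos: [0.5383, -0.2025, 0.1528]
eef_rot: [-0.095, 0.757, -0.6, 0.239]
wrist_force: [0.3, -0.3, 0.4]
opening: 0.849
grasp_force: 0.0
total [ 0.019 -0.012 -0.031] [-0.001 -0.002 -0.001] rows>=0.1
5 [0.0038, -0.0025, -0.0062, -0.0002, -0.0004, -0.0002]
10 [0.0019, -0.0012, -0.0031, -0.0001, -0.0002, -0.0001]
20 [0.001, -0.0006, -0.0015, -0.0001, -0.0001, -0.0]
head mm [-2.2  0.5 29.5] phi -150.0 t 27.95 q [-0.67 -0.    2.09  0.33  0.59  2.01] F [ 0.6 -0.2  0.1] open 72.1 g 0.0
```

```bash
python3 -m pendant '[[0.005,-0.004,-0.008,0,0,0],[0.005,-0.004,-0.008,0,0,0],[0.005,-0.003,-0.008,0,0,0],[0.004,-0.001,-0.007,0,0,0],[0,0,0,0,0,0],[0,0,0,0,0,0],[0,0,0,0,0,0],[0,0,0,0,0,0],[0,0,0,0,0,0],[0,0,0,0,0,0]]' 0.7;python3 goal.py head -1.5 -0.7 22 -150|tail -1; python3 -m pendant '[[0,0,0,0,0,0],[0,0,0,0,0,0],[0,0,0,0,0,0],[0,0,0,0,0,0],[0,0,0,0,0,0],[0,0,0,0,0,0],[0,0,0,0,0,0],[0,0,0,0,0,0],[0,0,0,0,0,0],[0,0,0,0,0,0]]' 0.1;python3 goal.py head -1.5 -0.7 22 -150
```

```text
time_s: 29.2
eef_pos: [0.5423, -0.2051, 0.1477]
eef_rot: [-0.095, 0.757, -0.6, 0.24]
wrist_force: [0.5, -0.5, 0.1]
opening: 0.849
grasp_force: 0.0
head mm [-0.8 -0.8 22.8] phi -149.9 t 29.2 q [-0.67  0.02  2.08  0.34  0.58  2.  ] F [ 0.6 -0.3 -0.2] open 72.2 g 0.0
time_s: 30.45
eef_pos: [0.542, -0.205, 0.1482]
eef_rot: [-0.095, 0.757, -0.6, 0.239]
wrist_force: [-11.8, 3.6, 12.0]
opening: 0.676
grasp_force: 60.3
total [ 0.001  0.    -0.008] [-0.    -0.002 -0.001] rows>=0.0
5 [0.0001, 0.0, -0.0016, -0.0001, -0.0003, -0.0002]
10 [0.0001, 0.0, -0.0008, -0.0, -0.0002, -0.0001]
20 [0.0, 0.0, -0.0004, -0.0, -0.0001, -0.0001]
head mm [-0.8 -0.8 23.5] phi -149.9 t 30.45 q [-0.67  0.02  2.08  0.34  0.58  2.  ] F [-4.7  0.  16.5] open 57.4 g 60.3
```

```bash
python3 -m pendant '[[-0.02,0.006,0.0361,0,0,0],[-0.02,0.006,0.0361,0,0,0],[-0.02,0.006,0.0361,0,0,0],[-0.02,0.006,0.0361,0,0,0],[-0.02,0.006,0.0361,0,0,0],[-0.02,0.006,0.0361,0,0,0],[-0.02,0.006,0.0361,0,0,0],[-0.02,0.006,0.0361,0,0,0],[-0.02,0.006,0.0361,0,0,0],[-0.02,0.006,0.0361,0,0,0]]' 0.1;python3 goal.py down 595 230 180 57
```

```text
time_s: 31.7
eef_pos: [0.502, -0.193, 0.2203]
eef_rot: [-0.095, 0.757, -0.6, 0.24]
wrist_force: [-0.1, -0.7, -0.8]
opening: 0.673
grasp_force: 63.9
total [ 0.465  2.115 -0.202] [-0.03   0.339  0.476] rows>=7.5
5 [0.093, 0.423, -0.0403, -0.006, 0.0677, 0.0951]
10 [0.0465, 0.2115, -0.0202, -0.003, 0.0339, 0.0476]
20 [0.0232, 0.1058, -0.0101, -0.0015, 0.0169, 0.0238]
head mm [ -0.9  -0.9 106.7] phi -149.9 t 31.7 q [-0.71 -0.21  2.12  0.29  0.77  2.04] F [-0.3 -0.7 -0.8] open 57.2 g 63.9
```

```bash
python3 goal.py down 597 228 150 40
```

```text
total [ 0.475  2.105 -0.352] [0.02  0.334 0.291] rows>=7.5
5 [0.095, 0.421, -0.0703, 0.004, 0.0669, 0.0582]
10 [0.0475, 0.2105, -0.0352, 0.002, 0.0334, 0.0291]
20 [0.0237, 0.1053, -0.0176, 0.001, 0.0167, 0.0146]
head mm [ -0.9  -0.9 106.7] phi -149.9 t 31.7 q [-0.71 -0.21  2.12  0.29  0.77  2.04] F [-0.3 -0.7 -0.8] open 57.2 g 63.9
```

```bash
python3 -m pendant '[[0,0,0.15,0,0,0],[0,0,0.15,0,0,0],[0.0594,0.26,0,0.0025,0.0418,0.0364],[0.0594,0.26,0,0.0025,0.0418,0.0364],[0.0594,0.26,0,0.0025,0.0418,0.0364],[0.0594,0.26,0,0.0025,0.0418,0.0364],[0.0594,0.26,-0.1,0.0025,0.0418,0.0364],[0.0594,0.26,-0.1,0.0025,0.0418,0.0364],[0.0594,0.26,-0.1,0.0025,0.0418,0.0364],[0.0594,0.26,-0.1,0.0025,0.0418,0.0364]]' 0.1; python3 -m pendant '[[0,0,0,0,0,0],[0,0,0,0,0,0],[0,0,0,0,0,0],[0,0,0,0,0,0],[0,0,0,0,0,0],[0,0,0,0,0,0],[0,0,0,0,0,0],[0,0,0,0,0,0],[0,0,0,0,0,0],[0,0,0,0,0,0]]' 0.1; python3 goal.py down 597 228 30 40
```

```text
time_s: 32.95
eef_pos: [0.5977, 0.2246, 0.1997]
eef_rot: [0.0, 0.907, -0.422, -0.001]
wrist_force: [1.4, -0.1, -0.7]
opening: 0.677
grasp_force: 64.0
time_s: 34.2
eef_pos: [0.5973, 0.2229, 0.1997]
eef_rot: [0.0, 0.906, -0.423, -0.0]
wrist_force: [-0.2, 0.0, -1.2]
opening: 0.672
grasp_force: 64.3
total [-0.002  0.025 -0.849] [-0. -0. -0.] rows>=2.9
5 [-0.0003, 0.0051, -0.1697, -0.0, -0.0, -0.0]
10 [-0.0002, 0.0025, -0.0849, -0.0, -0.0, -0.0]
20 [-0.0001, 0.0013, -0.0424, -0.0, -0.0, -0.0]
head mm [-36.8 424.8 103.7] phi -119.5 t 34.2 q [0.17 0.35 1.48 0.   1.31 2.61] F [-0.8 -0.  -0.9] open 57.2 g 64.3
```

```bash
python3 -m pendant '[[0,0.025,-0.14,0,0,0],[0,0,-0.14,0,0,0],[0,0,-0.14,0,0,0],[0,0,-0.14,0,0,0],[0,0,-0.12,0,0,0],[0,0,-0.1,0,0,0],[0,0,-0.069,0,0,0],[0,0,0,0,0,0],[0,0,0,0,0,0],[0,0,0,0,0,0]]' 0.1; python3 -m pendant '[[0,0,-0.015,0,0,0],[0,0,-0.015,0,0,0],[0,0,-0.015,0,0,0],[0,0,-0.015,0,0,0],[0,0,-0.015,0,0,0],[0,0,-0.01,0,0,0],[0,0,-0.005,0,0,0],[0,0,0,0,0,0],[0,0,0,0,0,0],[0,0,0,0,0,0]]' 0.1; python3 goal.py down 597 228 11 40
```

```text
time_s: 35.45
eef_pos: [0.5982, 0.2281, 0.0312]
eef_rot: [-0.001, 0.906, -0.423, 0.001]
wrist_force: [0.4, 0.4, -1.0]
opening: 0.674
grasp_force: 64.2
time_s: 36.7
eef_pos: [0.5974, 0.2279, 0.0122]
eef_rot: [-0.0, 0.906, -0.423, -0.0]
wrist_force: [0.1, -0.1, -1.8]
opening: 0.676
grasp_force: 64.2
total [-0.002  0.    -0.006] [-0. -0. -0.] rows>=0.0
5 [-0.0004, 0.0001, -0.0012, -0.0, -0.0, -0.0]
10 [-0.0002, 0.0, -0.0006, -0.0, -0.0, -0.0]
20 [-0.0001, 0.0, -0.0003, -0.0, -0.0, -0.0]
head mm [-131.7  429.6  -58. ] phi -119.5 t 36.7 q [0.18 0.59 1.56 0.   0.99 2.62] F [-0.8 -0.1 -1.6] open 57.5 g 64.2
```

Lower in small steps until contact is felt.

```bash
python3 -m pendant '[[0,0,-0.003,0,0,0],[0,0,-0.003,0,0,0],[0,0,-0.003,0,0,0],[0,0,-0.002,0,0,0],[0,0,0,0,0,0],[0,0,0,0,0,0],[0,0,0,0,0,0],[0,0,0,0,0,0],[0,0,0,0,0,0],[0,0,0,0,0,0]]' 0.1; python3 goal.py down 597 228 11 40|tail -1
```

```text
time_s: 37.95
eef_pos: [0.5973, 0.2279, 0.0098]
eef_rot: [-0.0, 0.906, -0.423, -0.0]
wrist_force: [-0.6, -0.3, -0.1]
opening: 0.675
grasp_force: 64.2
head mm [-132.9  429.5  -60. ] phi -119.5 t 37.95 q [0.18 0.6  1.56 0.   0.99 2.62] F [-0.5 -0.4  0.2] open 57.4 g 64.2
```

```bash
python3 -m pendant '[[0,0,0,0,0,0],[0,0,0,0,0,0],[0,0,0,0,0,0],[0,0,0,0,0,0],[0,0,0,0,0,0],[0,0,0.03,0,0,0],[0,0,0.1,0,0,0],[0,0,0.2,0,0,0],[0,0,0.25,0,0,0],[0,0,0.25,0,0,0]]' 0.6; python3 -m pendant '[[-0.2,-0.2,0.05,0,0,0],[-0.2,-0.2,0.05,0,0,0],[-0.2,-0.2,0.05,0,0,0],[-0.2,-0.2,0.05,0,0,0],[-0.1,-0.2,0.05,0,0,0],[0,0,0,0,0,0],[0,0,0,0,0,0],[0,0,0,0,0,0],[0,0,0,0,0,0],[0,0,0,0,0,0]]'
python3 - <<'E'
from bench import camera
import cv2,numpy as np
a=camera("scene")["color"]
b=camera("top")["color"]
cv2.imwrite("pics/end.png",np.hstack([cv2.resize(a[190:360,240:440],(400,340),interpolation=cv2.INTER_CUBIC),cv2.resize(b[130:240,190:420][:, :],(400,191),interpolation=cv2.INTER_CUBIC).copy() if 0 else cv2.resize(b[140:225,200:300],(400,340),interpolation=cv2.INTER_CUBIC)]))
E
```

```text
time_s: 39.2
eef_pos: [0.5975, 0.2279, 0.1791]
eef_rot: [-0.001, 0.906, -0.423, 0.0]
wrist_force: [0.6, 0.5, -0.0]
opening: 0.8
grasp_force: 0.0
time_s: 40.45
eef_pos: [0.4173, 0.0284, 0.2255]
eef_rot: [0.0, 0.907, -0.422, -0.001]
wrist_force: [1.0, 0.0, 0.7]
opening: 0.802
grasp_force: 0.0
```

View pics/end.png

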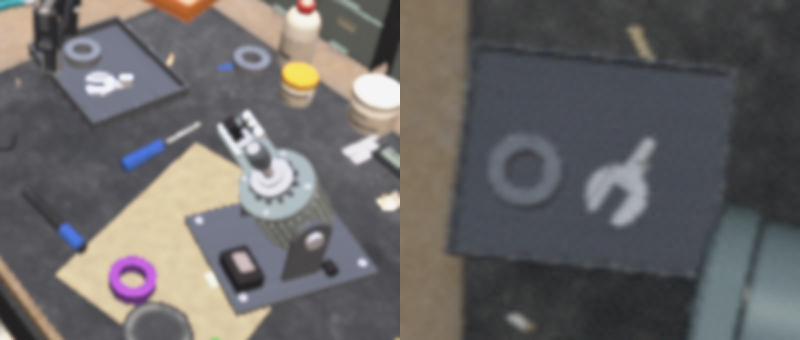

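The picture shows the wheel flat at (525,170) and the C-washer at (620,185), both well inside the tray. The lock is home and the screwdriver is undisturbed.

```bash
python3 -c "
from bench import ctrl;print(ctrl.hand_in())"
```

```text
the job is handed in; nothing more can be done
None
```

The job is handed in at about 40 s of the 72 s allowed: the spindle is locked and the nut was turned about 185° clockwise, and the final picture shows the C-washer and felt wheel flat in the tray; the hand-in call returned no verdict.

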